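# Step the attenuator dial four clicks and confirm with the key

### The arm

A 7-joint arm with a two-finger parallel gripper is mounted at the origin on the work surface. World frame = base frame: x ahead of the robot, y to its left, z up, the work surface at z = 0. Lengths are in mm, angles in rad, forces in N, time in s.
With the tool pointing down it reaches from about 350 to 900 mm from the base axis. Payload 8.1 kg.
Tool frame: the origin (TCP) lies at the very end of the fingers, on their centre line; the grasp point (between the pads) lies grip_depth behind it (grip_depth is the distance from the TCP to the grasp point, in mm); z points along the fingers, y is the direction in which the jaws open and shut (so a half turn about z gives the same grasp; the last joint's range is limited). The gripper opens to 85 mm and grips with 20 to 120 N. Pads are 22 mm wide; open, the fingers measure 114 mm over their backs; the gripper's body (76 mm by 85 mm) begins 54 mm behind the grasp point. The pads swing forward as they close: fully open they stand 13 mm farther back than shut.
Start: joints at [-1.209, 0.434, 0.025, 1.573, -0.012, 1.134, -0.075], TCP at [280.18, 558.695, 231.323] pointing down, gripper open.
Joint ranges: [-2.62, 2.62], [-0.44, 2.09], [-1.27, 1.32], [0.08, 2.57], [-1.32, 4.46], [0.12, 2], [-2.74, 2.74]. Speed limits (rad/s): [2.22, 2.22, 3.01, 3.01, 3.14, 3.14, 3.14].

### API

Orientations are given as a rotation vector (axis times angle).
In Python, from rig import * gives the robot as it stands.
- The arm moves only by the tool servo_tool, never from a script. Its argument "targets" is a list of rows, each a list of 5 numbers: the closure, from -1 (fully open) to 1 (shut), so that 0 is half open, then the shift along the world's x, y, z in cm, then the turn about the world's z in rad. A call has 1 to 8 rows; each row is the pose to reach, as a shift and turn from the pose commanded when the call began; what a row does not reach only later rows make up. A row lasts 1/12 s, in which the tool goes at most 41.7 mm and 7.16 degrees, less where a joint would pass 70% of its speed; a pose out of reach is approached as far as the arm can. A call with a gripper value outside its range is refused whole. The fingers move at their own pace and stop on an object; the grip force is fixed at half the most. Time passes only in rows, so rows that repeat a pose let the fingers close. It gives the time, the measured TCP pose, the force and the opening at its end, in the units of the state.
- sense(): the state, without advancing time (a new reading comes with each control period).
- grab_frame(name): name is "scene" or "top"; returns a dict with "pixels" (400x640x3 uint8, red, green, blue), "mtx" (3x3 intrinsics, pixels), "D" ([k1, k2, p1, p2, k3] as OpenCV has them; the pictures are not rectified), "T" (4x4, takes a point from camera to world coordinates). Camera axes: x right, y down, z forward; pixel columns grow to the right and rows downward; lengths in mm; the calibration is good to about 2 mm. A picture is of the moment at which its call begins. There is no depth.
- job_done(): hands the job in, once; it reports no verdict.
The state is a dict: "t": time; "q": joint angles; "joint_velocities": joint speeds; "effort": joint torques, N m; "tool_pos": TCP position; "tool_rot": TCP orientation; "ft_force": force on the tool from outside, world axes, zero at the start; "wrist_torque": the same for the moment, N m; "width": finger opening in mm.
Only numpy, scipy, OpenCV 4.12 (cv2) and the standard library are available. Lean on these libraries where they do the work, as an engineer would, in place of code of your own. Each camera call takes 0.05 s, during which the arm holds its last target. There are 200 camera calls.

### The job

On the cream attenuator box, use a fingertip to push the red pointer of the click-stop dial round clockwise (seen from above) by exactly four clicks from where it stands, never going past the fourth; only then press the green key on the same box right down and let it come back up. Do not lift or shift the box, and leave everything else on the bench, including the small brass terminator standing on the box, where it is.

Things in the scene. Friction and masses are not known exactly. Their poses are not given: they have to be found in the camera images.
- box: cream bench box with a dark blue top panel, 150 (its x) x 220 (its y) x 55 mm high, about 1.9 kg with its parts, on rubber feet, loose on the bench (small forces do not shift it). Origin: centre of its underside. The dial is centred at its x 0, y +50 mm, the key at its x -30, y -65 mm
- dial_axis (a point): point on the dial's upright turning axis, level with the top of hub and pointer (89 mm above the bench). The dial: black skirt disc 88 mm in diameter, its top 25 mm below this point; black hub 22 mm in diameter standing on it up to this point; one red upright fin (the pointer), 12 mm thick, 25 mm tall, reaching from the axis to 44 mm out
- pointer (a point): outer end of the red pointer fin, on its top edge at mid-thickness, 44 mm from the axis at the same height; turns with the dial. At the start it may point any way
- dial (a joint): turn of the dial in rad from its start (0), growing clockwise seen from above. It snaps into click-stops 30 degrees (0.5236 rad) apart: 4 clicks = 2.094. Between stops it resists with up to about 0.11 N m (some 3 N at the fin's end); past half-way it jumps on by itself, up to half a click ahead of the finger, into the next stop. Hard stops 4.3 clicks back, 7.3 on
- key_top (a point): centre of the top face of the round green key, 28 mm in diameter, 77 mm above the bench when up; it stands 10 mm proud of its black round housing (44 mm in diameter)
- key (a joint): how far the green key is pressed down in m: 0 up, 0.006 right down; a spring (1.5 N at first, 5 N right down) brings it back up. It counts as pressed from 0.0045
- terminator: small brass and steel coaxial terminator standing upright on the box panel, 16 mm in diameter, 28 mm tall, origin at the centre of its underside; leave it
- driver: screwdriver 170 mm long lying on the bench near the box's +y side; leave it
- meter: green hand-held multimeter, 150 x 75 x 35 mm, lying near the box's -y side, origin at the centre of its underside; leave it
- spool: aluminium spool, 50 mm in diameter, 40 mm tall, standing behind the box; leave it
- marker: yellow highlighter pen 120 x 16 x 14 mm lying in front of the box; leave it
- mug: white mug, 80 mm in diameter, 90 mm tall; leave it
- tray: green open parts tray, 120 x 160 x 50 mm; leave it
- ring: flat grey scale ring round the dial, 112 mm in diameter, 3 mm thick on the box's panel, stiff, not to be turned; 12 white ticks 30 degrees apart, one per click. Origin on the dial's axis at the panel, 34 mm below point dial_axis; at the start the pointer lies along its x axis

How it is judged (in metres and radians):
On the way, in this order (a step that is already met when the one before it is completed fails the run):
1. a fingertip is turning the dial on beyond its first click (value of joint dial between 0.3 and 2.2444 rad and contact force between the fingers and dial above 0.2 N), for 0.02 s.
2. the dial rests in the fourth click (value of joint dial between 1.9444 and 2.2444 rad), for 0.2 s.
3. the green key is pressed right down, the dial still in the fourth click (all of step 2 and value of joint key above 0.0045 m), for 0.02 s.
At the end, for the whole second after the job is handed in: The dial rests four clicks clockwise of its start (2.094 rad, within 0.15 rad), the green key is back up (within 1.5 mm), the box stands on the bench within 20 mm of where it was with the terminator upright on it, and every other thing is within 30 mm of its place (terminator 40 mm) (all of step 2 and velocity of joint dial below 0.05 rad/s and value of joint key below 0.0015 m and linear speed of box below 0.01 m/s and height (world z) of box below 0.005 m and distance of each of box, dial_axis from where it was at the start of the episode below 0.02 m and angle between terminator's own z axis and vertical below 0.3 rad and distance of terminator from where it was at the start of the episode below 0.04 m and distance of each of driver, meter, spool, mug, marker, tray from where it was at the start of the episode below 0.03 m); the robot touches nothing.
It fails at once if the dial is turned past the fourth click (value of joint dial above 2.3944 rad).
It fails at once if the green key is pressed before the dial stands at the fourth click (value of joint key above 0.003 m and value of joint dial below 1.8944 rad).
It fails at once if the box is lifted, tipped or shifted by more than 20 mm (distance of any of box, dial_axis from where it was at the start of the episode above 0.02 m or height (world z) of box above 0.008 m or angle between box's own z axis and vertical above 0.1 rad).
It fails at once if the brass terminator on the box is knocked over (angle between terminator's own z axis and vertical above 0.5 rad).
It fails at once if a bystander is moved by more than 30 mm (terminator 40 mm) (distance of terminator from where it was at the start of the episode above 0.04 m or distance of any of driver, meter, spool, mug, marker, tray from where it was at the start of the episode above 0.03 m).
It also fails if it takes over 61 s, if anything falls off the work surface, if the arm or the gripper's body presses on something with over 40 N, if the wrist force passes 120 N, or if a joint passes its speed limit or range.

## Working session

There is one attempt and no reset: what is moved stays moved. The work goes in short steps, Python scripts to look and compute and a tool call to move; the robot and the scene stay as the last step left them, time stands still between calls to the robot, and variables do not carry over. Pictures are saved under pics/ and viewed, about 8 in all and at most 12, crops included, and the job is handed in when it is done.

Besides the shell and the picture viewer there is one more tool, called after "Call:" by a JSON object that holds its "method" and its "body", one argument or row to a line. servo_tool: Moves the arm, as the interface text tells. Its arguments: {"type":"object","properties":{"targets":{"type":"array"}},"required":["targets"]}

```bash
mkdir -p pics; ls; python3 - <<'E'
from rig import *
import cv2
s=sense();print(s)
for n in("top","scene"):
    f=grab_frame(n);cv2.imwrite(f"pics/{n}0.png",f["pixels"][:,:,::-1]);print(n,f["mtx"],f["D"],f["T"])
E
```

```text
pics
{'t': 0.0, 'q': array([-1.20858219,  0.43519212,  0.02499332,  1.57409618, -0.0116287 ,
        1.13399543, -0.07510727]), 'joint_velocities': array([ 0.00081234,  0.00029493,  0.00276067,  0.00048134,  0.00054764,
        0.00173032, -0.00041464]), 'effort': array([-1.90394780e-05, -6.70461130e+01,  1.02527350e+00, -3.16228044e+01,
        1.56750862e-02,  1.29386463e-02,  2.68773057e-06]), 'tool_pos': array([279.98765175, 558.21455923, 230.54572346]), 'tool_rot': array([-7.23683430e-01, -3.05686123e+00,  2.39938135e-03]), 'ft_force': array([ 0.92393753,  0.05636903, -0.23085716]), 'wrist_torque': array([-0.06887056, -0.07243939,  0.03805576]), 'width': 85.03697145882059}
top [[370.13315038   0.         321.78691388]
 [  0.         370.13315038 203.58354837]
 [  0.           0.           1.        ]] [-0.04912457  0.          0.          0.          0.        ] [[ 1.25534890e-02 -9.97511838e-01  6.93724908e-02  4.89931684e+02]
 [-9.99903023e-01 -1.21046653e-02  6.88637111e-03 -3.40557927e+01]
 [-6.02950592e-03 -6.94522113e-02 -9.97567058e-01  1.14448335e+03]
 [ 0.00000000e+00  0.00000000e+00  0.00000000e+00  1.00000000e+00]]
scene [[498.53535181   0.         321.14774842]
 [  0.         498.53535181 202.00677   ]
 [  0.           0.           1.        ]] [-0.03287261  0.          0.          0.          0.        ] [[ 7.85470535e-01  4.85348063e-01 -3.84022520e-01  1.24204734e+03]
 [ 6.18860001e-01 -6.08966121e-01  4.96157801e-01 -8.83347745e+02]
 [ 6.95252369e-03 -6.27373510e-01 -7.78687448e-01  1.42780756e+03]
 [ 0.00000000e+00  0.00000000e+00  0.00000000e+00  1.00000000e+00]]
```

View pics/top0.png

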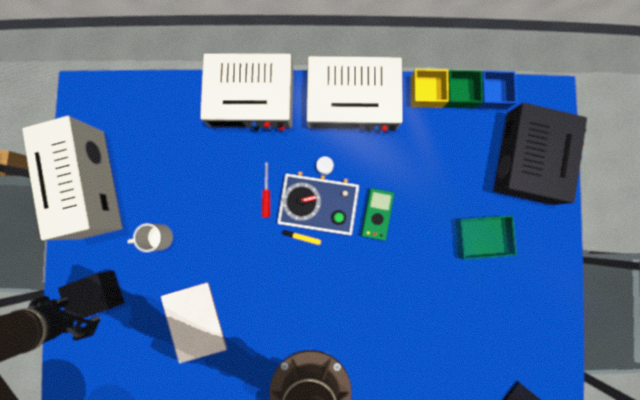

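View pics/scene0.png

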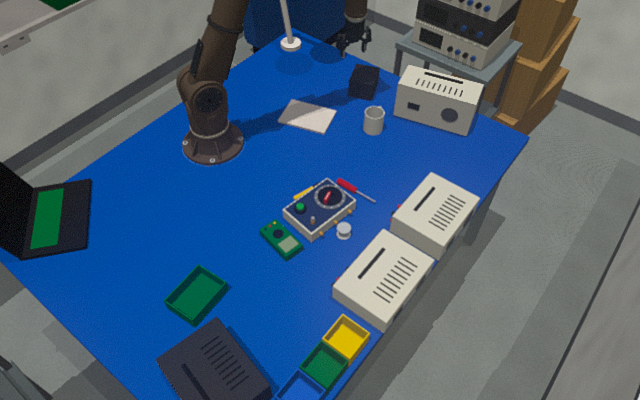

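Top view: box about (318,204), dial (302,200) with its red pointer to the right, green key (339,217), terminator near (346,193). Scene view: dial (328,196), key (300,208).

```bash
cat > h.py <<'E'
from rig import *
import cv2, numpy as np
def ray(f,uv):
    p=cv2.undistortPoints(np.array(uv,float).reshape(-1,1,2),f["mtx"],f["D"])[:,0]
    d=np.c_[p,np.ones(len(p))]@f["T"][:3,:3].T
    return f["T"][:3,3],d
def plane(f,uv,z):
    o,d=ray(f,uv); return (o+d*((z-o[2])/d[:,2:]))[:,:2]
def mask(img,kind):
    r,g,b=[img[:,:,i].astype(int) for i in range(3)]
    return {"red":(r>120)&(r>1.8*g)&(r>1.8*b),"green":(g>90)&(g>1.6*r)&(g>1.5*b),
      "brass":(r>110)&(r>1.25*b)&(g>0.6*r)}[kind].astype(np.uint8)
def blobs(f,kind,win,amin=6):
    u0,u1,v0,v1=win; m=np.zeros((400,640),np.uint8); m[v0:v1,u0:u1]=mask(f["pixels"],kind)[v0:v1,u0:u1]
    n,l,s,c=cv2.connectedComponentsWithStats(m)
    return [(s[i,4],c[i],np.argwhere(l==i)[:,::-1].astype(float)) for i in range(1,n) if s[i,4]>=amin]
E
python3 - <<'E'
from h import *
ims=[]
for n,win,crop in(("top",(276,362,170,238),(270,370,145,245)),("scene",(282,358,176,240),(265,385,165,255))):
    f=grab_frame(n)
    for k,z in(("red",89),("green",77)):
        for a,c,p in blobs(f,k,win):
            x=plane(f,p,z)
            w,v=np.linalg.eigh(np.cov((x).T))
            print(n,k,a,c.round(1),"ctr",x.mean(0).round(1),"dir",np.degrees(np.arctan2(v[1,1],v[0,1])).round(1),"sd",np.sqrt(w).round(1))
    px=f["pixels"].astype(int)
    # cream/box panel outline: not blue-bench
    u0,u1,v0,v1=crop
    ims.append(cv2.resize(f["pixels"][v0:v1,u0:u1,::-1],(480,480*(v1-v0)//(u1-u0)),interpolation=cv2.INTER_CUBIC)[:480])
h=max(i.shape[0] for i in ims)
ims=[cv2.copyMakeBorder(i,0,h-i.shape[0],0,0,0) for i in ims]
cv2.imwrite("pics/crop1.png",cv2.resize(np.hstack(ims),(800,800*h//960)))
E
```

```text
top red 40 [307.6 198.7] ctr [576.9  14.1] dir 98.3 sd [ 5.2 11.7]
top green 88 [338.5 217.1] ctr [525.7 -75.4] dir 174.9 sd [7.4 7.9]
scene red 105 [346.2 184.8] ctr [602.7  86.6] dir 179.6 sd [ 6.4 22.6]
scene red 7 [328.4 192.1] ctr [574.3  20.5] dir 80.5 sd [1.8 7. ]
scene red 15 [326.5 197.6] ctr [584.3  -3.2] dir 95.8 sd [3.1 9.9]
scene green 43 [299.7 206. ] ctr [528.8 -82.5] dir 125.7 sd [6.7 8. ]
scene green 37 [285.8 232.2] ctr [ 563.7 -196.7] dir 161.3 sd [ 6.6 13.8]
```

View pics/crop1.png

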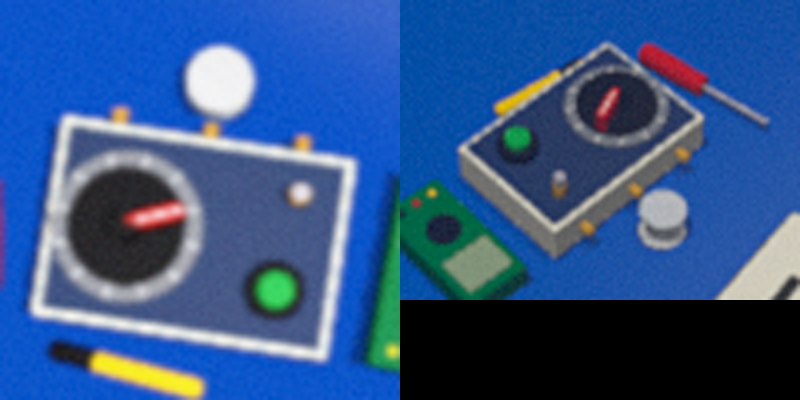

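Crop shows (in original top pixels) panel corners near (285.8,174.3), (359,184.5), (351.8,234.5), (278,223.8), the terminator top near (345,193), and the pointer pointing right and slightly up. The driver is to the left, the spool above and the marker below.

```bash
python3 - <<'E'
from h import *
f=grab_frame("top")
im=cv2.resize(f["pixels"],None,fx=4,fy=4,interpolation=cv2.INTER_CUBIC).astype(int)
r,g,b=im[...,0],im[...,1],im[...,2]
# box blob: not bench blue; isolate panel by low saturation blue or white
m=((b-r<110)).astype(np.uint8); w=np.zeros_like(m); w[4*170:4*238,4*274:4*362]=1; m*=w
m=cv2.morphologyEx(m,cv2.MORPH_OPEN,np.ones((45,45),np.uint8))
c=max(cv2.findContours(m,0,2)[0],key=cv2.contourArea)
rc=cv2.minAreaRect(c); bp=(cv2.boxPoints(rc)+.5)/4-.5
X=plane(f,bp,55);print("corners px",bp.round(1).tolist());print("world",X.round(1).tolist(),"sides",np.linalg.norm(X-np.roll(X,1,0),axis=1).round(1),"ctr",X.mean(0).round(1))
# black skirt: dark blob, ray to z=64
d=((im.max(2)<75)).astype(np.uint8)*w; d=cv2.morphologyEx(d,cv2.MORPH_OPEN,np.ones((9,9),np.uint8))
for c in cv2.findContours(d,0,2)[0]:
    if cv2.contourArea(c)<1500: continue
    (u,v),R=cv2.minEnclosingCircle(c); uv=[((u+.5)/4-.5,(v+.5)/4-.5)]
    print("dark",np.round(uv,1),"R",R/4,plane(f,uv,64).round(1),plane(f,uv,67).round(1))
key=plane(f,[[338.5,217.1]],77)[0]
for a,cc,p in blobs(f,"red",(276,362,170,238)):
  Z=plane(f,p,89); print("red pts",Z[Z[:,1].argmax()],Z[Z[:,1].argmin()],Z.mean(0))
o=f["T"][:3,3]
E
```

```text
corners px [[275.5, 224.3000030517578], [283.6000061035156, 170.89999389648438], [360.0, 182.5], [351.8999938964844, 235.8000030517578]]
world [[502.9, 108.9], [661.7, 88.2], [629.8, -138.9], [472.0, -116.1]] sides [227.1 160.1 229.4 159.5] ctr [566.6 -14.5]
dark [[301.1 201. ]] R 14.23245620727539 [[571.8  34.2]] [[571.6  34. ]]
red pts [575.76084855  32.89455437] [576.24237873  -7.18530166] [576.85000398  14.08068776]
```

Call:
{"method": "servo_tool", "body": {
  "targets": [
    [1,2,-3,0,0.08],
    [1,4,-7,0,0.17],
    [1,6,-10.5,0,0.26],
    [1,8,-14,0,0.35],
    [1,10,-17.5,0,0.44],
    [1,12,-21,0,0.53],
    [1,14,-24,0,0.6],
    [1,16,-27.5,0,0.66]
  ]
}}

```text
t: 0.92
tool_pos: [440.8, 282.5, 231.5]
tool_rot: [-0.313, 3.126, 0.001]
ft_force: [0.5, 0.9, 0.4]
width: -0.3
```

Call:
{"method": "servo_tool", "body": {
  "targets": [
    [1,2,-3.5,0,0],
    [1,4,-7,0,0],
    [1,6,-10.5,0,0],
    [1,8,-14,0,0],
    [1,10,-17.5,0,0],
    [1,12,-21,-1,0],
    [1,14,-24.3,-2,0],
    [1,16.2,-27.6,-3,0]
  ]
}}

```text
t: 1.58
tool_pos: [602.8, 5.8, 201.2]
tool_rot: [-0.306, 3.126, 0.0]
ft_force: [1.5, 0.6, 0.6]
width: 0.3
```

Call:
{"method": "servo_tool", "body": {
  "targets": [
    [1,0,0,-2,0],
    [1,0,0,-4,0],
    [1,0,0,-6,0],
    [1,0,0,-7,0],
    [1,0,0,-8,0],
    [1,0,0,-8,0]
  ]
}}

```text
t: 2.08
tool_pos: [601.2, 7.9, 119.7]
tool_rot: [0.306, -3.124, -0.0]
ft_force: [0.4, 0.4, -0.0]
width: -0.0
```

```bash
python3 - <<'E'
from h import *
from scipy.spatial.transform import Rotation as R
s=sense();M=R.from_rotvec(s["tool_rot"]).as_matrix();print(s["t"],s["tool_pos"],np.degrees(np.arctan2(M[1,1],M[0,1])),M[:,2],s["ft_force"],s["width"],s["q"].round(2))
a=grab_frame("scene")["pixels"][140:260,265:385,::-1];b=grab_frame("top")["pixels"][140:260,255:375,::-1]
cv2.imwrite("pics/c2.png",cv2.resize(np.hstack([b,a]),(800,400),interpolation=cv2.INTER_CUBIC))
E
```

```text
2.0833 [601.22631417   7.85352875 119.72532377] 101.2015357376897 [-2.56979713e-03 -1.73824016e-04 -9.99996683e-01] [ 0.42260216  0.43030862 -0.04021   ] -0.015411655743765188 [-0.18  0.51  0.11  1.76 -0.07  0.88  1.73]
```

View pics/c2.png

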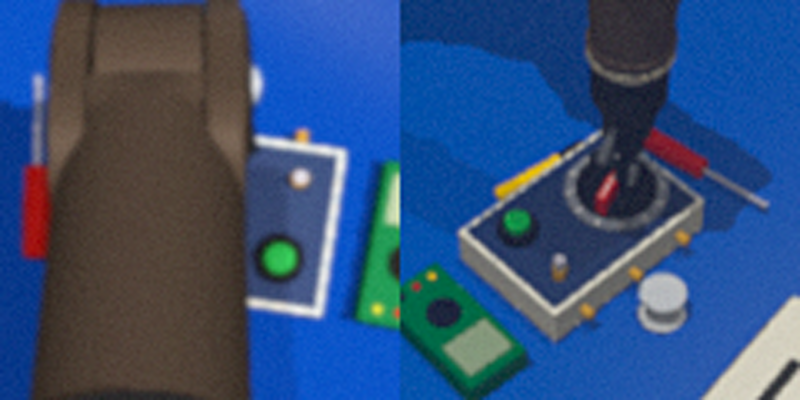

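The top view is blocked by the arm. The scene view shows the fingers just behind the fin, at crop (630,170), with the fin still at crop (607,192). Lowering beside the fin next.

Call:
{"method": "servo_tool", "body": {
  "targets": [
    [1,0,0,-1.5,0],
    [1,0,0,-3,0],
    [1,0,0,-4,0],
    [1,0,0,-4.8,0],
    [1,0,0,-4.8,0],
    [1,0,0,-4.8,0]
  ]
}}

```text
t: 2.68
tool_pos: [602.3, 7.7, 73.6]
tool_rot: [-0.306, 3.127, 0.0]
ft_force: [0.5, -0.3, -0.6]
width: 0.0
```

```bash
cat > plan.py <<'E'
# finger-centre targets (mm): fin angle = T0 - push, face offset 17 mm, radius 32
from h import *
C=np.array([572,34.5]);T0=-79
for p in(-15,0,10,20,30,45,60,75,90,100,105,110,113,116):
    t=np.radians(T0-p);u=np.array([np.cos(t),np.sin(t)]);n=np.array([-u[1],u[0]])
    print(p,(C+32*u+17*n).round(1),"tooly",(T0+180-p))
E
python3 plan.py
```

```text
-15 [601.3  13.2] tooly 116
0 [594.8   6.3] tooly 101
10 [589.6   2.8] tooly 91
20 [5.838e+02 2.000e-01] tooly 81
30 [577.7  -1.3] tooly 71
45 [568.2  -1.5] tooly 56
60 [559.    0.7] tooly 41
75 [550.7   5.2] tooly 26
90 [543.8  11.7] tooly 11
100 [540.3  16.9] tooly 1
105 [538.9  19.8] tooly -4
110 [537.7  22.7] tooly -9
113 [537.2  24.5] tooly -12
116 [536.7  26.4] tooly -15
```

Call:
{"method": "servo_tool", "body": {
  "targets": [
    [1,-0.4,-0.1,0,0],
    [1,-0.76,-0.19,0,0],
    [1,-1.02,-0.36,0,-0.087],
    [1,-1.28,-0.54,0,-0.175],
    [1,-1.57,-0.68,0,-0.262],
    [1,-1.86,-0.8,0,-0.349],
    [1,-1.86,-0.8,0,-0.349]
  ]
}}

```text
t: 3.27
tool_pos: [583.0, -0.6, 73.9]
tool_rot: [0.248, 3.132, -0.0]
ft_force: [-0.7, 0.1, -0.4]
width: -0.0
```

```bash
cat > see.py <<'E'
from h import *
import sys
s=sense();print(s["t"],s["tool_pos"].round(1),s["ft_force"].round(1))
for n,win,z in(("scene",(310,346,180,215),89),("top",(288,320,183,218),89)):
    f=grab_frame(n);ims=f["pixels"]
    for a,c,p in blobs(f,"red",win,4):
        x=plane(f,p,z);w,v=np.linalg.eigh(np.cov(x.T));print(n,a,c.round(1),x.mean(0).round(1),np.degrees(np.arctan2(v[1,1],v[0,1])).round(0))
    if len(sys.argv)>1:
        cr={"top":(255,375,140,260),"scene":(285,375,155,245)}[n]
        cv2.imwrite(f"pics/{sys.argv[1]}_{n}.png",cv2.resize(ims[cr[2]:cr[3],cr[0]:cr[1],::-1],(540,540),interpolation=cv2.INTER_CUBIC))
E
python3 see.py a
```

```text
3.2667 [583.   -0.6  73.9] [-0.7  0.1 -0.4]
scene 18 [343.  182.3] [586.8  89.2] 162.0
```

View pics/a_scene.png

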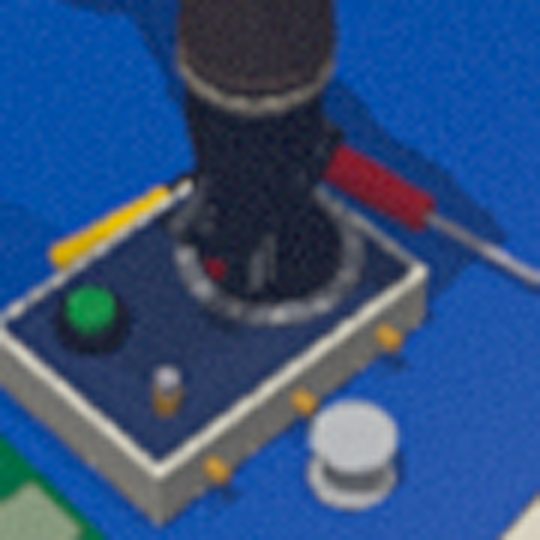

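The fin's end shows at crop (215,268), about (321,200) in the full image, ahead of the finger. That fits one click, so I continue.

Call:
{"method": "servo_tool", "body": {
  "targets": [
    [1,-0.3,-0.08,0,-0.087],
    [1,-0.61,-0.15,0,-0.175],
    [1,-0.93,-0.19,0,-0.262],
    [1,-1.24,-0.19,0,-0.349],
    [1,-1.56,-0.17,0,-0.436],
    [1,-1.87,-0.13,0,-0.524],
    [1,-1.87,-0.13,0,-0.524],
    [1,-1.87,-0.13,0,-0.524]
  ]
}}

```text
t: 4.03
tool_pos: [565.0, -1.4, 73.5]
tool_rot: [1.037, 2.965, 0.0]
ft_force: [-0.6, -0.9, -0.0]
width: 0.1
```

Call:
{"method": "servo_tool", "body": {
  "targets": [
    [1,-0.31,0.09,0,-0.087],
    [1,-0.61,0.18,0,-0.175],
    [1,-0.89,0.33,0,-0.262],
    [1,-1.17,0.48,0,-0.349],
    [1,-1.43,0.65,0,-0.436],
    [1,-1.69,0.82,0,-0.524],
    [1,-1.69,0.82,0,-0.524],
    [1,-1.69,0.82,0,-0.524]
  ]
}}

```text
t: 4.7
tool_pos: [548.2, 6.8, 73.4]
tool_rot: [1.769, 2.596, -0.0]
ft_force: [0.4, -0.2, -0.4]
width: -0.1
```

```bash
python3 see.py b
```

```text
4.7 [548.2   6.8  73.4] [ 0.4 -0.2 -0.4]
scene 22 [342.5 181.9] [584.1  89.5] 174.0
```

View pics/b_scene.png

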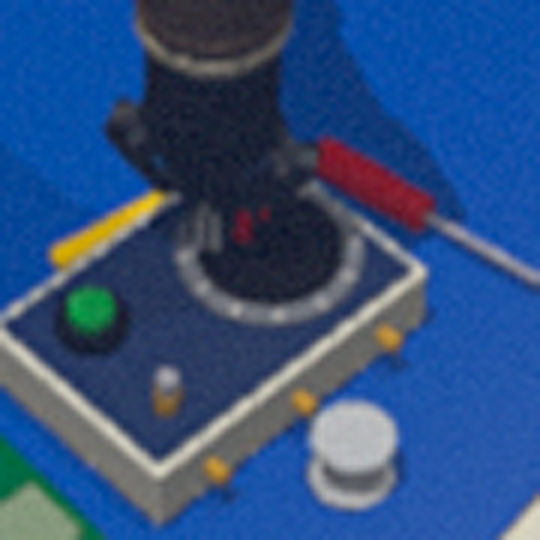

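Fin red patches at crop (250,222), ahead of the finger at (205,225). I can't tell the click count from this, so I back off to look from above.

Call:
{"method": "servo_tool", "body": {
  "targets": [
    [1,0.3,-0.8,0,0],
    [1,0.3,-0.8,2,0],
    [1,0.3,-0.8,5,0],
    [1,0,-4,6,0],
    [1,0,-8,6,0],
    [1,0,-12,6,0],
    [1,0,-16,6,0],
    [1,0,-20,6,0]
  ]
}}

```text
t: 5.47
tool_pos: [547.9, -196.2, 133.7]
tool_rot: [1.773, 2.592, 0.0]
ft_force: [1.1, -0.3, -0.2]
width: 0.1
```

```bash
python3 see.py c; cd pics; python3 -c "
import cv2,numpy as np
cv2.imwrite('c_both.png',cv2.resize(np.hstack([cv2.imread('c_top.png'),cv2.imread('c_scene.png')]),(800,400)))"
```

```text
5.4667 [ 547.9 -196.2  133.7] [ 1.1 -0.3 -0.2]
scene 45 [341.6 182.6] [583.8  85. ] 171.0
scene 12 [322.1 189.4] [549.1  16.5] -171.0
top 50 [302.8 208.7] [548.1  27.4] -164.0
```

View pics/c_both.png

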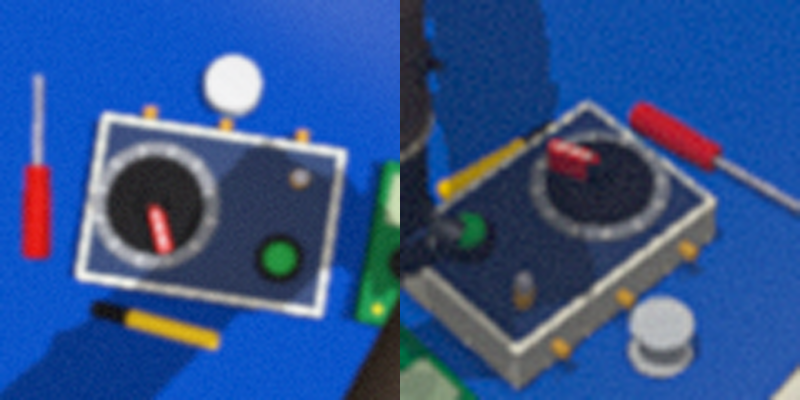

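From above the pointer lies at about -164° (centroid (303,209) px), against about -76° at the start. That is 87°, or three clicks. The box and bystanders look undisturbed. Returning for the fourth click, aiming the finger face at about -189° (half-way point -180°, next trip point -210°).

Call:
{"method": "servo_tool", "body": {
  "targets": [
    [1,0,4,0,0],
    [1,0,8,0,0],
    [1,0,12,0,0],
    [1,0.2,16,0,0],
    [1,0.3,19.2,0,0],
    [1,0.3,19.2,-2.5,0],
    [1,0.3,19.2,-5,0],
    [1,0.3,19.2,-6,0]
  ]
}}

```text
t: 6.23
tool_pos: [549.8, -0.9, 71.0]
tool_rot: [-1.771, -2.592, 0.003]
ft_force: [-0.5, -0.3, -0.2]
width: 0.2
```

Call:
{"method": "servo_tool", "body": {
  "targets": [
    [1,-0.15,0.4,0,0],
    [1,-0.3,0.8,0,0],
    [1,-0.52,1.03,0,-0.087],
    [1,-0.74,1.26,0,-0.175],
    [1,-0.91,1.52,0,-0.262],
    [1,-1.09,1.78,0,-0.349],
    [1,-1.16,1.93,0,-0.393],
    [1,-1.23,2.08,0,-0.436]
  ]
}}

```text
t: 6.9
tool_pos: [539.5, 19.4, 74.9]
tool_rot: [2.297, 2.142, 0.003]
ft_force: [0.3, -0.4, -0.4]
width: 0.1
```

Call:
{"method": "servo_tool", "body": {
  "targets": [
    [1,-0.06,0.15,0,-0.045],
    [1,-0.12,0.28,0,-0.087],
    [1,-0.12,0.28,0,-0.087],
    [1,-0.12,0.28,0,-0.087]
  ]
}}

```text
t: 7.23
tool_pos: [538.2, 22.2, 74.4]
tool_rot: [2.384, 2.045, 0.003]
ft_force: [-0.4, -0.7, -0.1]
width: -0.0
```

Call:
{"method": "servo_tool", "body": {
  "targets": [
    [1,0,-0.8,0,0],
    [1,0,-0.8,2,0],
    [1,0,-0.8,5,0],
    [1,0,-4,6,0],
    [1,0,-8,6,0],
    [1,0,-12,6,0],
    [1,0,-16,6,0],
    [1,0,-20,6,0]
  ]
}}

```text
t: 7.9
tool_pos: [537.1, -180.5, 134.0]
tool_rot: [2.384, 2.045, 0.001]
ft_force: [0.8, 0.5, 0.0]
width: 0.3
```

```bash
python3 see.py d; cd pics; python3 -c "
import cv2,numpy as np
cv2.imwrite('d_both.png',cv2.resize(np.hstack([cv2.imread('d_top.png'),cv2.imread('d_scene.png')]),(800,400)))"
```

```text
7.9 [ 537.1 -180.5  134. ] [0.8 0.5 0. ]
scene 46 [341.7 182.5] [583.9  85.3] 171.0
scene 9 [323.8 186.3] [545.   31.5] 161.0
scene 5 [328.6 188.8] [565.3  33. ] 132.0
top 45 [298.7 207.6] [551.2  39.2] 167.0
```

View pics/d_both.png

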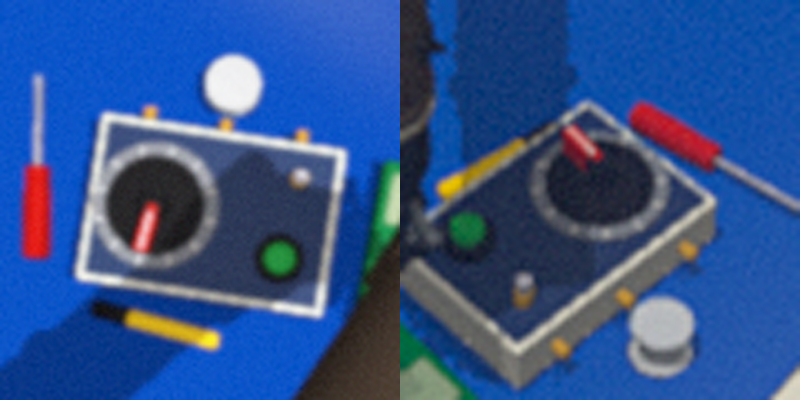

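Fourth click confirmed: pointer at about 167°, which is -193° and 29° further on. Now moving to the key at about (526.5, -75).

Call:
{"method": "servo_tool", "body": {
  "targets": [
    [1,-0.4,3.5,0,0],
    [1,-0.8,7,0,0],
    [1,-1.1,10.2,0,0],
    [1,-1.1,10.2,-2,0],
    [1,-1.1,10.2,-4,0],
    [1,-1.1,10.2,-5,0],
    [1,-1.1,10.2,-5.2,0],
    [1,-1.1,10.2,-5.2,0]
  ]
}}

```text
t: 8.67
tool_pos: [526.1, -76.8, 81.2]
tool_rot: [-2.387, -2.042, 0.002]
ft_force: [0.1, 0.8, 0.9]
width: 0.0
```

Call:
{"method": "servo_tool", "body": {
  "targets": [
    [1,0,0,-0.2,0],
    [1,0,0,-0.4,0],
    [1,0,0,-0.6,0],
    [1,0,0,-0.8,0],
    [1,0,0,-0.9,0],
    [1,0,0,-1.0,0],
    [1,0,0,-1.0,0],
    [1,0,0,-1.0,0]
  ]
}}

```text
t: 9.33
tool_pos: [527.1, -76.3, 71.7]
tool_rot: [2.385, 2.043, 0.001]
ft_force: [1.4, -3.1, 4.8]
width: 0.2
```

Call:
{"method": "servo_tool", "body": {
  "targets": [
    [1,0,0,-0.05,0],
    [1,0,0,-0.1,0],
    [1,0,0,-0.1,0],
    [1,0,0,-0.15,0],
    [1,0,0,-0.15,0]
  ]
}}

```text
t: 9.75
tool_pos: [527.1, -76.3, 70.9]
tool_rot: [2.386, 2.043, 0.002]
ft_force: [-1.6, -2.1, 17.0]
width: -0.3
```

The 17 N reaction is well above the 5 N spring, so the key is on its stop. Release and retreat.

Call:
{"method": "servo_tool", "body": {
  "targets": [
    [1,0,0,0.5,0],
    [1,0,0,1.5,0],
    [1,0,0,4,0],
    [1,0,0,7,0],
    [1,0,-4,8,0],
    [1,0,-8,9,0],
    [1,0,-12,9,0],
    [1,0,-14,9,0]
  ]
}}

```text
t: 10.42
tool_pos: [525.6, -220.1, 161.2]
tool_rot: [2.387, 2.039, -0.001]
ft_force: [-0.2, 0.1, -0.2]
width: -0.3
```

Call:
{"method": "servo_tool", "body": {
  "targets": [
    [1,0,-3,2,0],
    [1,0,-6,2,0],
    [1,0,-6,2,0],
    [1,0,-6,2,0]
  ]
}}

```text
t: 10.75
tool_pos: [525.4, -277.1, 179.9]
tool_rot: [-2.388, -2.04, 0.001]
ft_force: [0.3, 0.4, -0.6]
width: 0.3
```

```bash
python3 see.py e; python3 - <<'E'
from h import *
f=grab_frame("top")
for a,c,p in blobs(f,"green",(325,355,200,232)):print("key",a,c,plane(f,[c],77))
cv2.imwrite("pics/e_both.png",cv2.resize(np.hstack([cv2.imread('pics/e_top.png'),cv2.imread('pics/e_scene.png')]),(800,400)))
E
```

```text
10.75 [ 525.4 -277.1  179.9] [ 0.3  0.4 -0.6]
scene 46 [341.7 182.5] [583.9  85.3] 171.0
scene 10 [324.  186.5] [546.1  31.3] 163.0
top 38 [298.4 208.4] [548.7  39.7] 168.0
key 71 [338.46478873 217.05633803] [[525.81046652 -75.26312129]]
```

View pics/e_both.png

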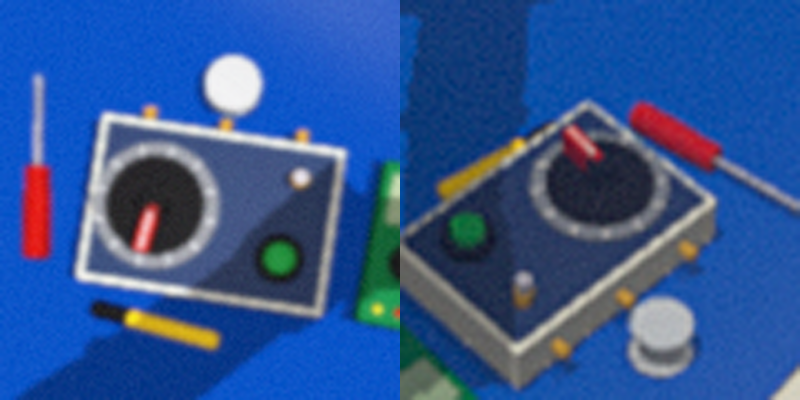

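Dial unchanged at about 168°, key centre at (338.5,217.1) as at the start, terminator upright, nothing moved.

```bash
python3 -c "
from rig import *
print(job_done())"
```

```text
the job is handed in; nothing more can be done
None
```

I turned the dial four clicks clockwise with the closed fingertip, pressed the green key once and let it back up, and handed the job in at about t = 11 s.

- **Dial:** I checked from above after the third and fourth clicks. The pointer went from about -76…-82° at the start to -164° and then to -193°. That totals about 111–117° against the nominal 120°; the shortfall comes from measuring the start angle coarsely in pixels, and the nearest click count is clearly four. I did not read the dial after the first two clicks.
- **Key:** At the bottom the reaction was 17 N, well above the 5 N spring, so the key was on its stop. Afterwards its centre was at its starting pixel position in the top view. That shows it was not displaced sideways but says little about its height, which I did not measure.
- **Everything else:** In the last pictures the pointer still stood at the fourth click and the terminator was upright. The box, driver, spool, marker and the visible part of the meter looked unmoved. The mug and tray were outside those last crops, and the arm never went down near them. The arm was clear of everything.

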